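# Try three feeding syringes and discard the clogged one

## Robot

A 6-joint arm with a two-finger parallel gripper is mounted at the origin on the work surface. World frame = base frame: x ahead of the robot, y to its left, z up, the work surface at z = 0. Lengths are in m, angles in rad, forces in N, time in s.
With the tool pointing down it reaches from about 0.35 to 0.85 m from the base axis. Payload 8.1 kg.
Tool frame: the origin (TCP) lies at the centre of the arm's flange, where the gripper is bolted on; the fingertips stand 186 mm ahead of it and the grasp point (between the pads) lies 167 mm ahead of it; z points along the fingers, y is the line along which they close (so a half turn about z gives the same grasp; the last joint's range is limited). The gripper opens to 93 mm and grips with 3 to 60 N. Pads are 15 mm wide; open, the fingers measure 128 mm over their backs; the gripper's body (75 mm by 188 mm) begins 65 mm behind the grasp point.
Start: joints at [-1.255, 0.13, 1.488, -0, 1.523, -0.085], TCP at [0.234, -0.552, 0.405] pointing down, gripper open.
Joint ranges: [-2.96, 2.96], [-0.89, 2.26], [0.02, 2.5], [-1.34, 4.48], [0, 2.73], [-2.66, 2.66]. Speed limits (rad/s): [2.39, 2.39, 2.79, 3.14, 3.14, 3.14].

## Interface

Orientations are given as a rotation vector (axis times angle).
In Python, from plant import read_state, read_camera, camera_params, robot gives the robot as it stands.
- The arm moves only by the tool carry_out, never from a script. Its argument "targets" is a list of rows, each an object of numbers: "hand": the opening in per cent of the stroke, from 0 (shut) to 100 (fully open); "x", "y", "z": the shift along the tool's x, y, z in m; "ax", "ay", "az": the turn, a rotation vector about the tool's x, y, z in rad. In form: [{"hand": .., "x": .., "y": .., "z": .., "ax": .., "ay": .., "az": ..}, ...]. A call has 1 to 8 rows; each row is the pose to reach, as a shift and turn from the pose commanded when the call began, along the tool's axes at that moment; what a row does not reach only later rows make up. A row lasts 1/8 s, in which the tool goes at most 62.5 mm and 10.7 degrees, less where a joint would pass 70% of its speed; a pose out of reach is approached as far as the arm can. A call with a gripper value outside its range is refused whole. The fingers move at their own pace and stop on an object; "newtons" is the grip in N (left out, the last holds). Time passes only in rows, so rows that repeat a pose let the fingers close. It gives the time, the measured TCP pose, the force, the opening and the grip force at its end, in the units of the state.
- read_state(): the state, without advancing time (a new reading comes with each control period).
- read_camera(name): name is "scene" or "side" or "wrist"; returns (picture, depth): 480x640x3 uint8, blue, green, red; 480x640 float32, m along the optical axis (not along the pixel's ray), 0 where there is no reading.
- camera_params(name): a dict with "fx", "fy", "cx", "cy" (pixels), "k1" (the pictures are not rectified: a ray, as slopes to the right and down, at radius r is drawn at 1 + k1 r^2 times it, then the intrinsics apply), "position" and "rotation" of the camera in the world. Camera axes: x right, y up, looking along -z (the intrinsics and any distortion apply to the point x, -y, -z); pixel columns grow to the right and rows downward; lengths in m; the calibration is good to about 2 mm. A picture is of the moment at which its call begins: read the wrist's pose just before it. camera_params takes no time and is no camera call; for the wrist camera it gives the pose at the moment of the call.
- robot.close_job(): hands the job in; it is judged then, once.
The state is a dict: "t": time; "q": joint angles; "dq": joint speeds; "joint_torque": joint torques, N m; "tool_pos": TCP position; "orientation": TCP orientation; "force": force on the tool from outside, world axes, zero at the start; "wrist_torque": the same for the moment, N m; "opening": finger opening in m; "gripper_force": force on a finger pad.
Only numpy, scipy, OpenCV 4.12 (cv2) and the standard library are available. Lean on these libraries where they do the work, as an engineer would, in place of code of your own. Each camera call takes 0.05 s, during which the arm holds its last target. There are 200 camera calls.

## Task

Three washed feeding syringes stand in the rack on the crate, and one of them is clogged: try all three first by pressing each plunger down, gently, with never more than 15 N. A sound plunger runs all the way home and is left there; if one stiffens well before that, stop and do not force it. Then lift the clogged syringe out by its barrel and stand it in the round white tub, leaving the sound ones in the rack and everything else where it is.

Things in the scene. Friction and masses are not known exactly. Their poses are not given: they have to be found in the camera images.
- rack: brown wooden block rack, 70 (x) x 215 (y) x 40 (z) mm, origin at the centre of its underside, standing on the flat top of a green crate (crate top 130 mm above the table). Its three square pockets, 33 mm wide and 30 mm deep (floor 10 mm above the rack's underside), lie 72 mm apart along its y axis and each hold one syringe.
- tub_in (a point): open round white cup, the discard tub: 80 mm across, 65 mm tall, wall 4 mm; loose, on the crate top in front of the rack (robot's side). The point is the centre of its inner floor, about 4 mm above the crate top; the rim is about 61 mm above the point.
- syr_a_mid (a point): syringe a, white, upright in the rack: barrel 30 mm across, 95 mm long, flat foot; at its top a 3 mm flange, 46 mm along the syringe's y, 24 mm along its x. Point: on the axis, 50 mm above the foot; z points up. Grip the barrel along x, 70 to 85 mm above the foot; about 90 g in all. Holding it by the plunger instead squeezes that and draws it out.
- plunger_a (a joint): plunger a, m pushed in: 0 drawn out, start 0 to 0.008. Slides with about 3 N of friction, stays where left. Sound: runs evenly until the rubber stopper meets the bottom at about 0.034 (home) and firms up by 2.5 N/mm. Clogged (exactly one of three, looks the same, which one is drawn anew at each start): firms up likewise, but already at about 0.022.
- plunger_a_top (a point): centre of the upper face of the plunger's round thumb disc on syringe a, 28 mm across and 4 mm thick, on the syringe's axis; 139 mm above the foot when drawn out, about 105 mm when home.
- syr_b_mid (a point): syringe b, white, upright in the rack: barrel 30 mm across, 95 mm long, flat foot; at its top a 3 mm flange, 46 mm along the syringe's y, 24 mm along its x. Point: on the axis, 50 mm above the foot; z points up. Grip the barrel along x, 70 to 85 mm above the foot; about 90 g in all. Holding it by the plunger instead squeezes that and draws it out.
- plunger_b (a joint): plunger b, m pushed in: 0 drawn out, start 0 to 0.008. Slides with about 3 N of friction, stays where left. Sound: runs evenly until the rubber stopper meets the bottom at about 0.034 (home) and firms up by 2.5 N/mm. Clogged (exactly one of three, looks the same, which one is drawn anew at each start): firms up likewise, but already at about 0.022.
- plunger_b_top (a point): centre of the upper face of the plunger's round thumb disc on syringe b, 28 mm across and 4 mm thick, on the syringe's axis; 139 mm above the foot when drawn out, about 105 mm when home.
- syr_c_mid (a point): syringe c, white, upright in the rack: barrel 30 mm across, 95 mm long, flat foot; at its top a 3 mm flange, 46 mm along the syringe's y, 24 mm along its x. Point: on the axis, 50 mm above the foot; z points up. Grip the barrel along x, 70 to 85 mm above the foot; about 90 g in all. Holding it by the plunger instead squeezes that and draws it out.
- plunger_c (a joint): plunger c, m pushed in: 0 drawn out, start 0 to 0.008. Slides with about 3 N of friction, stays where left. Sound: runs evenly until the rubber stopper meets the bottom at about 0.034 (home) and firms up by 2.5 N/mm. Clogged (exactly one of three, looks the same, which one is drawn anew at each start): firms up likewise, but already at about 0.022.
- plunger_c_top (a point): centre of the upper face of the plunger's round thumb disc on syringe c, 28 mm across and 4 mm thick, on the syringe's axis; 139 mm above the foot when drawn out, about 105 mm when home.
- teether_ref (a point): bystander to leave alone: red ring teether, 56 mm across, 11 mm thick, on the round bamboo tray (200 mm across) beside the rack. The point lies about its middle.
- car_ref (a point): bystander to leave alone: wooden car rattle, 62 x 36 x 42 mm, on the round bamboo tray (200 mm across) beside the rack. The point lies about its middle.
- jar_ref (a point): bystander to leave alone: glass jar with twist cap, 44 mm across, 70 mm tall, on the round bamboo tray (200 mm across) beside the rack. The point lies about its middle.
- spoon_ref (a point): bystander to leave alone: blue plastic spoon, 115 mm long, on the round bamboo tray (200 mm across) beside the rack. The point lies about its middle.
- beaker_ref (a point): bystander to leave alone: small grey beaker, 44 mm across, 42 mm tall, on the crate top beside the tub. The point lies about its middle.
Mind the look-alikes: they are no part of the job. What is meant by the part that bears tub_in is not red, and is the larger of those in its own colour. What is shaped like the part that bears syr_c_mid but pink is not meant.

How it is judged:
On the way, in this order (a step that is already met when the one before it is completed fails the run):
1. all three plungers have been tried: each stands pushed in by more than 17 mm, all syringes still in the rack (value of joint each of plunger_a, plunger_b, plunger_c above 0.017 m and distance of each of syr_a_mid, syr_b_mid, syr_c_mid from where it was at the start of the episode below 0.015 m), for 0.2 s.
2. the clogged syringe stands in the tub, the sound ones are home in the rack (((horizontal distance between syr_a_mid and tub_in below 0.045 m and z of syr_a_mid in the frame of tub_in below 0.062 m and angle between syr_a_mid's own z axis and vertical below 0.8 rad and value of joint each of plunger_b, plunger_c above 0.032 m and distance of each of syr_b_mid, syr_c_mid from where it was at the start of the episode below 0.015 m and angle between each of syr_b_mid, syr_c_mid's own z axis and vertical below 0.15 rad) or (horizontal distance between syr_b_mid and tub_in below 0.045 m and z of syr_b_mid in the frame of tub_in below 0.062 m and angle between syr_b_mid's own z axis and vertical below 0.8 rad and value of joint each of plunger_a, plunger_c above 0.032 m and distance of each of syr_a_mid, syr_c_mid from where it was at the start of the episode below 0.015 m and angle between each of syr_a_mid, syr_c_mid's own z axis and vertical below 0.15 rad) or (horizontal distance between syr_c_mid and tub_in below 0.045 m and z of syr_c_mid in the frame of tub_in below 0.062 m and angle between syr_c_mid's own z axis and vertical below 0.8 rad and value of joint each of plunger_a, plunger_b above 0.032 m and distance of each of syr_a_mid, syr_b_mid from where it was at the start of the episode below 0.015 m and angle between each of syr_a_mid, syr_b_mid's own z axis and vertical below 0.15 rad))), for 0.2 s.
At the end, for the whole second after the job is handed in: Clogged syringe in the tub (middle within 45 mm of its axis, under 62 mm above its floor, lean under 0.8 rad); sound ones upright in the rack within 15 mm of their places, plungers at least 32 mm in; tub upright, within 40 mm of its place; all at rest (((horizontal distance between syr_a_mid and tub_in below 0.045 m and z of syr_a_mid in the frame of tub_in below 0.062 m and angle between syr_a_mid's own z axis and vertical below 0.8 rad and value of joint each of plunger_b, plunger_c above 0.032 m and distance of each of syr_b_mid, syr_c_mid from where it was at the start of the episode below 0.015 m and angle between each of syr_b_mid, syr_c_mid's own z axis and vertical below 0.15 rad) or (horizontal distance between syr_b_mid and tub_in below 0.045 m and z of syr_b_mid in the frame of tub_in below 0.062 m and angle between syr_b_mid's own z axis and vertical below 0.8 rad and value of joint each of plunger_a, plunger_c above 0.032 m and distance of each of syr_a_mid, syr_c_mid from where it was at the start of the episode below 0.015 m and angle between each of syr_a_mid, syr_c_mid's own z axis and vertical below 0.15 rad) or (horizontal distance between syr_c_mid and tub_in below 0.045 m and z of syr_c_mid in the frame of tub_in below 0.062 m and angle between syr_c_mid's own z axis and vertical below 0.8 rad and value of joint each of plunger_a, plunger_b above 0.032 m and distance of each of syr_a_mid, syr_b_mid from where it was at the start of the episode below 0.015 m and angle between each of syr_a_mid, syr_b_mid's own z axis and vertical below 0.15 rad)) and angle between tub_in's own z axis and vertical below 0.1 rad and distance of tub_in from where it was at the start of the episode below 0.04 m and linear speed of each of syr_a, syr_b, syr_c below 0.02 m/s); the robot touches nothing.
It fails at once if the robot pushes or squeezes a plunger with more than 20 N (contact force between any of the fingers, the arm and plunger_a above 20 N or contact force between any of the fingers, the arm and plunger_b above 20 N or contact force between any of the fingers, the arm and plunger_c above 20 N).
It fails at once if a bystander (teether, car, jar, spoon, beaker) is displaced by more than 30 mm (distance of any of teether_ref, car_ref, jar_ref, spoon_ref, beaker_ref from where it was at the start of the episode above 0.03 m).
It also fails if it takes over 54 s, if anything falls off the work surface, if the arm or the gripper's body presses on something with over 40 N, if the wrist force passes 120 N, or if a joint passes its speed limit or range.

## Working session

There is one attempt and no reset: what is moved stays moved. The work goes in short steps, Python scripts to look and compute and a tool call to move; the robot and the scene stay as the last step left them, time stands still between calls to the robot, and variables do not carry over. Pictures are saved under pics/ and viewed, at most 10 in all, crops included, and the job is handed in when it is done.

Besides the shell and the picture viewer there is one more tool, called after ">>>" as name(argument=value, ...) on one line, values as JSON. carry_out: Moves the arm, as the interface text tells. Its arguments: {"type":"object","properties":{"targets":{"type":"array","items":{"type":"object","properties":{"hand":{"type":"number"},"x":{"type":"number"},"y":{"type":"number"},"z":{"type":"number"},"ax":{"type":"number"},"ay":{"type":"number"},"az":{"type":"number"}}}},"newtons":{"type":"number"}},"required":["targets"]}

```bash
mkdir -p pics; cat > h.py <<'E'
import numpy as np,cv2
from plant import read_state,read_camera,camera_params,robot
def cloud(name):
    p=camera_params(name); im,d=read_camera(name)
    v,u=np.mgrid[0:480,0:640].astype(float)
    K=np.array([[p["fx"],0,p["cx"]],[0,p["fy"],p["cy"]],[0,0,1]])
    # undistort: solve s(1+k1 r^2)=sd
    xd=(u-p["cx"])/p["fx"]; yd=(v-p["cy"])/p["fy"]; x,y=xd.copy(),yd.copy()
    for _ in range(10):
        f=1+p["k1"]*(x*x+y*y); x=xd/f; y=yd/f
    P=np.stack([x*d,-y*d,-d],-1)
    R=np.array(p["rotation"])
    W=P@R.T+np.array(p["position"]); W[d==0]=np.nan
    return im,W
E
python3 - <<'E'
from h import *
for n in ("scene","side"):
    im,W=cloud(n); cv2.imwrite(f"pics/{n}0.png",im); np.save(f"{n}.npy",W); p=camera_params(n); print(n,np.shape(p["rotation"]),p["position"])
s=read_state(); print(s)
E
```

```text
Traceback (most recent call last):
  File "h.py", line 13, in cloud
    W=P@R.T+np.array(p["position"]); W[d==0]=np.nan
      ~~~~~^~~~~~~~~~~~~~~~~~~~~~~~
ValueError: operands could not be broadcast together with shapes (480,640) (3,)
```

Rotation is a rotation vector; convert with cv2.Rodrigues.

```bash
sed -i 's/R=np.array(p\["rotation"\])/R=cv2.Rodrigues(np.array(p["rotation"],float))[0]/' h.py
python3 - <<'E'
from h import *
for n in ("scene","side"):
    p=camera_params(n); print(n,p)
    im,W=cloud(n); cv2.imwrite(f"pics/{n}0.png",im); np.save(f"{n}.npy",W)
s=read_state(); print(s)
E
```

```text
scene {'fx': 545.1371310145717, 'fy': 545.1371310145717, 'cx': 328.27207641893744, 'cy': 244.89345410140842, 'k1': -0.1290795473701994, 'position': array([ 1.18779521, -0.19516511,  0.62975789]), 'rotation': array([0.83848294, 0.59770831, 1.17607114])}
side {'fx': 484.12527104038514, 'fy': 484.12527104038514, 'cx': 319.9581280443423, 'cy': 240.25610609669707, 'k1': -0.03319878497125215, 'position': array([0.20287578, 0.50832646, 0.66080862]), 'rotation': array([ 0.38927933, -1.0877768 , -2.30028378])}
{'t': 0.15, 'q': array([-1.25539156e+00,  1.30994757e-01,  1.48903141e+00, -1.30301178e-05,
        1.52299571e+00, -8.54128395e-02]), 'dq': array([ 3.10090396e-04, -6.16078907e-04, -1.08512995e-03,  6.56033536e-04,
       -3.96261165e-05, -1.06932253e-04]), 'joint_torque': array([-1.22644247e-03, -5.60475647e+01, -4.92335165e+01,  7.68686389e-02,
        3.05995869e-02, -9.75045145e-05]), 'tool_pos': array([ 0.23405967, -0.55227429,  0.40392275]), 'orientation': array([-3.07732444e+00, -6.25115386e-01,  2.77782507e-04]), 'force': array([-0.28280317,  0.54897865, -0.00403923]), 'wrist_torque': array([ 0.02189267,  0.03808916, -0.03620805]), 'gripper_force': 0.0, 'opening': 0.09299055298613233}
```

View pics/scene0.png

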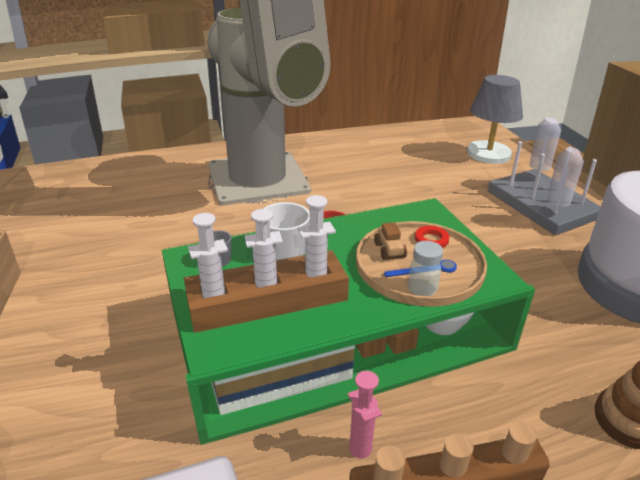

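View pics/side0.png

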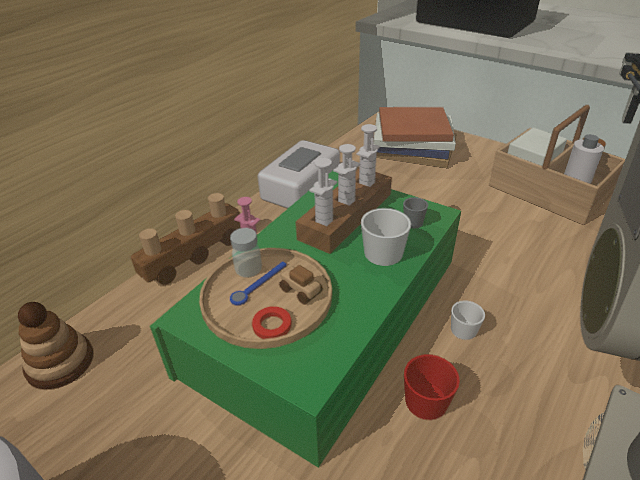

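Scene view: three white syringes in the rack, with plunger tops at (205,218), (262,214) and (317,202). The pink one at (365,420) is the decoy. Side view: tub candidates are the large white cup on the crate (386,236), a small white cup on the table (467,319) and a red cup (431,386). The large white one fits: it isn't red, and it is the larger of the two white cups. Next I'll measure and confirm with a crop.

```bash
python3 - <<'E'
from h import *
S=np.load("scene.npy");D=np.load("side.npy")
A=np.vstack([S.reshape(-1,3),D.reshape(-1,3)])
src=np.r_[np.zeros(480*640),np.ones(480*640)]
c=np.concatenate([cv2.imread(f"pics/{n}0.png").reshape(-1,3) for n in("scene","side")]).astype(int)
# crate region by green
g=(c[:,1]>c[:,2]+40)&(c[:,1]>c[:,0]+30)&(A[:,2]>.1)&(A[:,2]<.16)
print("crate z",np.nanmedian(A[g,2]),np.nanpercentile(A[g],[1,99],axis=0))
for n,W,px in(("sc",S,[(205,218),(262,214),(317,202)]),("sd",D,[(369,129),(347,149),(323,163)])):
  for u,v in px:
    w=W[v-12:v+12,u-14:u+14].reshape(-1,3); w=w[np.isfinite(w).all(1)]
    w=w[w[:,2]>.2]; zt=np.percentile(w[:,2],97); t=w[w[:,2]>zt-.004]
    print(n,u,v,"ztop",zt.round(4),"n",len(t),"mid",(t.min(0)+t.max(0))/2,"ext",np.ptp(t,axis=0))
# tub rim
im=cv2.imread("pics/side0.png")
w=D[200:270,355:415].reshape(-1,3); w=w[(w[:,2]>.185)&(w[:,2]<.21)]
from scipy.optimize import least_squares
t=w[np.isfinite(w).all(1)]; t=t[t[:,2]>np.percentile(t[:,2],98)-.006]
r=least_squares(lambda p:np.hypot(t[:,0]-p[0],t[:,1]-p[1])-p[2],[*t[:,:2].mean(0),.04],loss="soft_l1",f_scale=.002).x
print("tub",r,t[:,2].max(),len(t))
# rack edges: top z~.17
br=(A[:,2]>.163)&(A[:,2]<.177)&(c[:,2]>c[:,0]+25)&(c[:,2]>c[:,1]+8)
q=A[br]; q=q[(abs(q[:,0]-S[265,250,0])<.3)]
print("rack",len(q),cv2.minAreaRect(q[:,:2].astype(np.float32)))
cv2.imwrite("pics/crop1.png",cv2.resize(np.hstack([im[120:280,290:450],im[290:420,390:490].copy() if 0 else im[270:430,380:540]]),(800,400),interpolation=cv2.INTER_CUBIC))
E
```

```text
crate z 0.1302724205207133 [[ 0.41407882 -0.22337905  0.10539506]
 [ 0.72390763  0.27959689  0.1329526 ]]
sc 205 218 ztop 0.2801 n 245 mid [ 0.61141999 -0.17047889  0.27839266] ext [0.02941075 0.02601453 0.00444272]
sc 262 214 ztop 0.2735 n 237 mid [ 0.60907401 -0.09812116  0.27215948] ext [0.02846981 0.02747207 0.00519981]
sc 317 202 ztop 0.2813 n 222 mid [ 0.60702281 -0.02595     0.279624  ] ext [0.0292549  0.02731964 0.00446891]
sd 369 129 ztop 0.2794 n 107 mid [ 0.61109507 -0.16913974  0.2777795 ] ext [0.02633117 0.02923414 0.00453521]
sd 347 149 ztop 0.2718 n 124 mid [ 0.60895408 -0.0967577   0.27039809] ext [0.02793299 0.02931654 0.0047058 ]
sd 323 163 ztop 0.2796 n 142 mid [ 0.60748513 -0.02443411  0.27797673] ext [0.0281132  0.02859549 0.00466285]
tub [ 0.49753276 -0.04266689  0.0375346 ] 0.19699467635459517 416
rack 6513 ((0.5014815330505371, -0.05352377891540527), (1.3071438074111938, 0.3296179473400116), 88.14822387695312)
```

View pics/crop1.png

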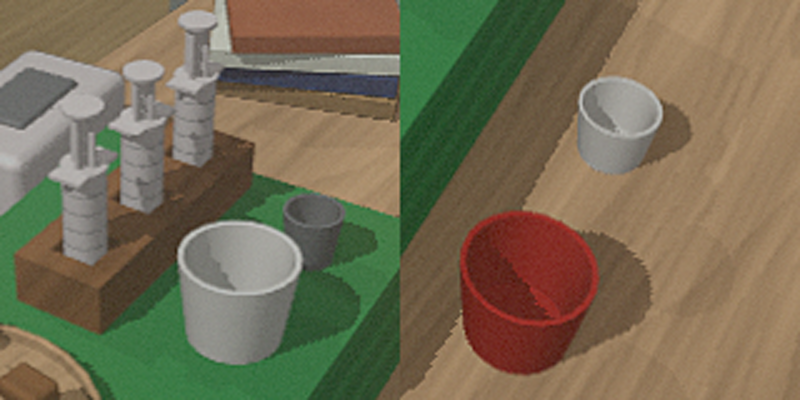

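Confirmed: the large white tub on the crate, centred at about (0.498,-0.043), with the grey beaker behind it. Syringe heights fit too (foot 0.14, tops 0.272–0.280).

```bash
cat >> h.py <<'E'
def go(x,y,z,yaw=None):
    """tool-frame shift for the TCP to world x,y,z; tool y (closing line) at world angle yaw, pointing down"""
    s=read_state(); R=cv2.Rodrigues(s["orientation"])[0]
    sh=R.T@(np.array([x,y,z])-s["tool_pos"])
    if yaw is not None:
        Y=np.array([np.cos(yaw),np.sin(yaw),0]);Z=np.array([0,0,-1.]);T=np.c_[np.cross(Y,Z),Y,Z]
        tr=cv2.Rodrigues(R.T@T)[0].ravel()
    else: tr=None
    print("shift",sh.round(4),"turn",None if tr is None else tr.round(4))
E
python3 -c "
from h import *
go(.234,-.552,.50,.027)
go(.6113,-.170,.50,.027)"
```

```text
shift [ 0.0001 -0.0004 -0.0961] turn [-1.200e-03 -9.000e-04 -1.197e+00]
shift [ 0.4965 -0.2049 -0.0957] turn [-1.200e-03 -9.000e-04 -1.197e+00]
```

>>> carry_out(targets=[{"hand": 0, "z": -0.06}, {"hand": 0, "z": -0.096, "az": -0.15}, {"hand": 0, "x": 0.4965, "y": -0.2049, "z": -0.096, "az": -1.197}, {"hand": 0, "x": 0.4965, "y": -0.2049, "z": -0.096, "az": -1.197}, {"hand": 0, "x": 0.4965, "y": -0.2049, "z": -0.096, "az": -1.197}, {"hand": 0, "x": 0.4965, "y": -0.2049, "z": -0.096, "az": -1.197}, {"hand": 0, "x": 0.4965, "y": -0.2049, "z": -0.096, "az": -1.197}, {"hand": 0, "x": 0.4965, "y": -0.2049, "z": -0.096, "az": -1.197}])

```text
schema error: expected keys hand, x, y, z, ax, ay, az
```

```bash
python3 -c "
from h import *
go(.6113,-.170,.475,.027)"
```

```text
shift [ 0.4965 -0.2049 -0.0707] turn [-1.200e-03 -9.000e-04 -1.197e+00]
```

All keys are required.

>>> carry_out(targets=[{"hand": 0, "x": 0, "y": 0, "z": -0.06, "ax": 0, "ay": 0, "az": 0}, {"hand": 0, "x": 0.03, "y": -0.01, "z": -0.096, "ax": 0, "ay": 0, "az": -0.15}, {"hand": 0, "x": 0.4965, "y": -0.2049, "z": -0.096, "ax": 0, "ay": 0, "az": -1.197}, {"hand": 0, "x": 0.4965, "y": -0.2049, "z": -0.096, "ax": 0, "ay": 0, "az": -1.197}, {"hand": 0, "x": 0.4965, "y": -0.2049, "z": -0.096, "ax": 0, "ay": 0, "az": -1.197}, {"hand": 0, "x": 0.4965, "y": -0.2049, "z": -0.096, "ax": 0, "ay": 0, "az": -1.197}, {"hand": 0, "x": 0.4965, "y": -0.2049, "z": -0.096, "ax": 0, "ay": 0, "az": -1.197}, {"hand": 0, "x": 0.4965, "y": -0.2049, "z": -0.096, "ax": 0, "ay": 0, "az": -1.197}])

```text
t: 1.15
tool_pos: [0.5211, -0.2617, 0.5005]
orientation: [-2.186, -2.256, 0.0]
force: [1.5, 0.2, -0.6]
opening: 0.0177
gripper_force: 0.0
```

```bash
python3 -c "
from h import *
go(.6113,-.170,.485,.027);s=read_state();print(s['tool_pos'],s['q'],s['force'])"
```

```text
shift [0.0888 0.0931 0.0155] turn [-0.0002 -0.      0.0047]
[ 0.5211037  -0.26170774  0.50050591] [-5.53309408e-01  6.54155235e-02  1.38473312e+00 -8.09203162e-05
  1.69165328e+00 -5.85020072e-01] [ 1.46071212  0.19445872 -0.55845661]
```

>>> carry_out(targets=[{"hand": 0, "x": 0.0888, "y": 0.0931, "z": 0, "ax": 0, "ay": 0, "az": 0}, {"hand": 0, "x": 0.0888, "y": 0.0931, "z": 0, "ax": 0, "ay": 0, "az": 0}, {"hand": 0, "x": 0.0888, "y": 0.0931, "z": 0, "ax": 0, "ay": 0, "az": 0}, {"hand": 0, "x": 0.0888, "y": 0.0931, "z": 0, "ax": 0, "ay": 0, "az": 0}, {"hand": 0, "x": 0.0888, "y": 0.0931, "z": 0, "ax": 0, "ay": 0, "az": 0}])

```text
t: 1.78
tool_pos: [0.61, -0.1734, 0.5008]
orientation: [2.193, 2.249, -0.001]
force: [-0.4, -1.3, -0.0]
opening: 0.0006
gripper_force: 0.0
```

```bash
python3 -c "
from h import *
go(.6113,-.170,.470,.027);s=read_state();print(s['tool_pos'],s['q'],s['force'],s['opening'])"
```

```text
shift [0.0033 0.0014 0.0308] turn [-0.0003  0.0003 -0.0016]
[ 0.60996402 -0.17336658  0.50079724] [-3.57627144e-01  2.05762576e-01  1.23129581e+00 -4.12698283e-04
  1.70466606e+00 -3.83077509e-01] [-0.38678114 -1.30457965 -0.00968743] 0.0005775582390366348
```

>>> carry_out(targets=[{"hand": 0, "x": 0.0033, "y": 0.0014, "z": 0.015, "ax": 0, "ay": 0, "az": 0}, {"hand": 0, "x": 0.0033, "y": 0.0014, "z": 0.03, "ax": 0, "ay": 0, "az": 0}, {"hand": 0, "x": 0.0033, "y": 0.0014, "z": 0.034, "ax": 0, "ay": 0, "az": 0}, {"hand": 0, "x": 0.0033, "y": 0.0014, "z": 0.038, "ax": 0, "ay": 0, "az": 0}, {"hand": 0, "x": 0.0033, "y": 0.0014, "z": 0.042, "ax": 0, "ay": 0, "az": 0}, {"hand": 0, "x": 0.0033, "y": 0.0014, "z": 0.046, "ax": 0, "ay": 0, "az": 0}, {"hand": 0, "x": 0.0033, "y": 0.0014, "z": 0.05, "ax": 0, "ay": 0, "az": 0}, {"hand": 0, "x": 0.0033, "y": 0.0014, "z": 0.053, "ax": 0, "ay": 0, "az": 0}])

```text
t: 2.78
tool_pos: [0.612, -0.1688, 0.4475]
orientation: [-2.191, -2.251, 0.0]
force: [-0.4, 0.4, 3.9]
opening: 0.0008
gripper_force: 1.5
```

>>> carry_out(targets=[{"hand": 0, "x": 0, "y": 0, "z": 0.002, "ax": 0, "ay": 0, "az": 0}, {"hand": 0, "x": 0, "y": 0, "z": 0.004, "ax": 0, "ay": 0, "az": 0}, {"hand": 0, "x": 0, "y": 0, "z": 0.006, "ax": 0, "ay": 0, "az": 0}, {"hand": 0, "x": 0, "y": 0, "z": 0.006, "ax": 0, "ay": 0, "az": 0}])

```text
t: 3.28
tool_pos: [0.612, -0.1688, 0.4419]
orientation: [2.191, 2.251, 0.0]
force: [-1.8, 0.2, 3.9]
opening: 0.0004
gripper_force: 2.0
```

>>> carry_out(targets=[{"hand": 0, "x": 0, "y": 0, "z": 0.0015, "ax": 0, "ay": 0, "az": 0}, {"hand": 0, "x": 0, "y": 0, "z": 0.003, "ax": 0, "ay": 0, "az": 0}, {"hand": 0, "x": 0, "y": 0, "z": 0.003, "ax": 0, "ay": 0, "az": 0}])

```text
t: 3.65
tool_pos: [0.6122, -0.1689, 0.4402]
orientation: [2.19, 2.25, 0.001]
force: [-1.0, 0.9, 8.1]
opening: 0.0004
gripper_force: 4.3
```

It stiffens about 11 mm before home (8 N), so this one looks clogged. Moving on to try the others.

>>> carry_out(targets=[{"hand": 0, "x": 0, "y": 0, "z": 0, "ax": 0, "ay": 0, "az": 0}, {"hand": 0, "x": 0, "y": 0, "z": -0.05, "ax": 0, "ay": 0, "az": 0}, {"hand": 0, "x": 0.03, "y": 0, "z": -0.055, "ax": 0, "ay": 0, "az": 0}, {"hand": 0, "x": 0.07, "y": 0, "z": -0.055, "ax": 0, "ay": 0, "az": 0}, {"hand": 0, "x": 0.07, "y": 0, "z": -0.055, "ax": 0, "ay": 0, "az": 0}, {"hand": 0, "x": 0.07, "y": 0, "z": -0.055, "ax": 0, "ay": 0, "az": 0}])

```text
t: 4.4
tool_pos: [0.6101, -0.099, 0.4931]
orientation: [-2.19, -2.251, 0.001]
force: [-0.1, 0.4, -0.7]
opening: -0.0001
gripper_force: 0.0
```

```bash
python3 -c "
from h import *
s=read_state();print(s['tool_pos'],s['force'])
go(.609,-.0975,.448,.027)"
```

```text
[ 0.6101206  -0.0989869   0.49312271] [-0.11395203  0.36248358 -0.71981325]
shift [ 0.0015 -0.001   0.0451] turn [-0.0009  0.0001  0.0004]
```

>>> carry_out(targets=[{"hand": 0, "x": 0.0015, "y": -0.001, "z": 0.015, "ax": 0, "ay": 0, "az": 0}, {"hand": 0, "x": 0.0015, "y": -0.001, "z": 0.03, "ax": 0, "ay": 0, "az": 0}, {"hand": 0, "x": 0.0015, "y": -0.001, "z": 0.034, "ax": 0, "ay": 0, "az": 0}, {"hand": 0, "x": 0.0015, "y": -0.001, "z": 0.038, "ax": 0, "ay": 0, "az": 0}, {"hand": 0, "x": 0.0015, "y": -0.001, "z": 0.042, "ax": 0, "ay": 0, "az": 0}, {"hand": 0, "x": 0.0015, "y": -0.001, "z": 0.046, "ax": 0, "ay": 0, "az": 0}, {"hand": 0, "x": 0.0015, "y": -0.001, "z": 0.05, "ax": 0, "ay": 0, "az": 0}, {"hand": 0, "x": 0.0015, "y": -0.001, "z": 0.053, "ax": 0, "ay": 0, "az": 0}])

```text
t: 5.4
tool_pos: [0.6091, -0.0973, 0.4405]
orientation: [-2.191, -2.251, 0.0]
force: [-0.3, 0.1, 2.3]
opening: 0.0006
gripper_force: 1.5
```

>>> carry_out(targets=[{"hand": 0, "x": 0, "y": 0, "z": 0.001, "ax": 0, "ay": 0, "az": 0}, {"hand": 0, "x": 0, "y": 0, "z": 0.002, "ax": 0, "ay": 0, "az": 0}])

```text
t: 5.65
tool_pos: [0.6091, -0.0974, 0.4387]
orientation: [2.191, 2.251, 0.0]
force: [-1.2, 0.5, 3.2]
opening: 0.0006
gripper_force: 1.4
```

>>> carry_out(targets=[{"hand": 0, "x": 0, "y": 0, "z": 0.002, "ax": 0, "ay": 0, "az": 0}, {"hand": 0, "x": 0, "y": 0, "z": 0.004, "ax": 0, "ay": 0, "az": 0}, {"hand": 0, "x": 0, "y": 0, "z": 0.006, "ax": 0, "ay": 0, "az": 0}, {"hand": 0, "x": 0, "y": 0, "z": 0.008, "ax": 0, "ay": 0, "az": 0}, {"hand": 0, "x": 0, "y": 0, "z": 0.008, "ax": 0, "ay": 0, "az": 0}])

```text
t: 6.28
tool_pos: [0.609, -0.0974, 0.4305]
orientation: [-2.191, -2.251, 0.0]
force: [-1.5, -0.6, 2.4]
opening: 0.0001
gripper_force: 1.1
```

>>> carry_out(targets=[{"hand": 0, "x": 0, "y": 0, "z": 0.001, "ax": 0, "ay": 0, "az": 0}, {"hand": 0, "x": 0, "y": 0, "z": 0.0015, "ax": 0, "ay": 0, "az": 0}, {"hand": 0, "x": 0, "y": 0, "z": 0.0015, "ax": 0, "ay": 0, "az": 0}])

```text
t: 6.65
tool_pos: [0.6092, -0.0974, 0.43]
orientation: [2.191, 2.251, 0.001]
force: [-1.1, -0.6, 6.0]
opening: 0.0004
gripper_force: 2.9
```

Home at about 0.430, 12 mm deeper than the first, so this one is sound. Third next.

>>> carry_out(targets=[{"hand": 0, "x": 0, "y": 0, "z": 0, "ax": 0, "ay": 0, "az": 0}, {"hand": 0, "x": 0, "y": 0, "z": -0.055, "ax": 0, "ay": 0, "az": 0}, {"hand": 0, "x": 0.03, "y": 0, "z": -0.065, "ax": 0, "ay": 0, "az": 0}, {"hand": 0, "x": 0.073, "y": 0, "z": -0.065, "ax": 0, "ay": 0, "az": 0}, {"hand": 0, "x": 0.073, "y": 0, "z": -0.065, "ax": 0, "ay": 0, "az": 0}, {"hand": 0, "x": 0.073, "y": 0, "z": -0.065, "ax": 0, "ay": 0, "az": 0}])

```text
t: 7.4
tool_pos: [0.6071, -0.0245, 0.4936]
orientation: [-2.19, -2.252, 0.001]
force: [1.0, -0.2, 0.4]
opening: 0.0008
gripper_force: 0.0
```

```bash
python3 -c "
from h import *
s=read_state();print(s['tool_pos'],s['force'])
go(.6073,-.0252,.441,.027)"
```

```text
[ 0.60710216 -0.02452038  0.49358645] [ 0.99474351 -0.21191468  0.39932185]
shift [-0.0007  0.0002  0.0526] turn [-0.001   0.0003  0.0006]
```

>>> carry_out(targets=[{"hand": 0, "x": 0, "y": 0, "z": 0.012, "ax": 0, "ay": 0, "az": 0}, {"hand": 0, "x": 0, "y": 0, "z": 0.024, "ax": 0, "ay": 0, "az": 0}, {"hand": 0, "x": 0, "y": 0, "z": 0.029, "ax": 0, "ay": 0, "az": 0}, {"hand": 0, "x": 0, "y": 0, "z": 0.034, "ax": 0, "ay": 0, "az": 0}, {"hand": 0, "x": 0, "y": 0, "z": 0.039, "ax": 0, "ay": 0, "az": 0}, {"hand": 0, "x": 0, "y": 0, "z": 0.044, "ax": 0, "ay": 0, "az": 0}, {"hand": 0, "x": 0, "y": 0, "z": 0.049, "ax": 0, "ay": 0, "az": 0}, {"hand": 0, "x": 0, "y": 0, "z": 0.052, "ax": 0, "ay": 0, "az": 0}])

```text
t: 8.4
tool_pos: [0.6071, -0.0244, 0.4418]
orientation: [-2.191, -2.251, 0.0]
force: [0.2, 1.0, 2.8]
opening: 0.0006
gripper_force: 1.5
```

>>> carry_out(targets=[{"hand": 0, "x": 0, "y": 0, "z": 0.001, "ax": 0, "ay": 0, "az": 0}, {"hand": 0, "x": 0, "y": 0, "z": 0.002, "ax": 0, "ay": 0, "az": 0}, {"hand": 0, "x": 0, "y": 0, "z": 0.003, "ax": 0, "ay": 0, "az": 0}])

```text
t: 8.78
tool_pos: [0.6071, -0.0244, 0.4394]
orientation: [2.191, 2.251, 0.0]
force: [-0.6, -0.6, 2.9]
opening: 0.0005
gripper_force: 1.4
```

>>> carry_out(targets=[{"hand": 0, "x": 0, "y": 0, "z": 0.002, "ax": 0, "ay": 0, "az": 0}, {"hand": 0, "x": 0, "y": 0, "z": 0.004, "ax": 0, "ay": 0, "az": 0}, {"hand": 0, "x": 0, "y": 0, "z": 0.006, "ax": 0, "ay": 0, "az": 0}, {"hand": 0, "x": 0, "y": 0, "z": 0.008, "ax": 0, "ay": 0, "az": 0}, {"hand": 0, "x": 0, "y": 0, "z": 0.0088, "ax": 0, "ay": 0, "az": 0}, {"hand": 0, "x": 0, "y": 0, "z": 0.0088, "ax": 0, "ay": 0, "az": 0}])

```text
t: 9.52
tool_pos: [0.6071, -0.0244, 0.4305]
orientation: [2.191, 2.251, 0.0]
force: [-0.5, 0.1, 3.8]
opening: 0.0004
gripper_force: 1.9
```

>>> carry_out(targets=[{"hand": 0, "x": 0, "y": 0, "z": 0.001, "ax": 0, "ay": 0, "az": 0}, {"hand": 0, "x": 0, "y": 0, "z": 0.0015, "ax": 0, "ay": 0, "az": 0}, {"hand": 0, "x": 0, "y": 0, "z": 0.0015, "ax": 0, "ay": 0, "az": 0}])

```text
t: 9.9
tool_pos: [0.6072, -0.0244, 0.4297]
orientation: [2.191, 2.251, 0.001]
force: [-1.2, 0.5, 6.7]
opening: 0.0005
gripper_force: 3.2
```

Also sound, so the syringe at y≈-0.17 is the clogged one. Going back above it with the fingers opened, and checking from the cameras.

>>> carry_out(targets=[{"hand": 0, "x": 0, "y": 0, "z": 0, "ax": 0, "ay": 0, "az": 0}, {"hand": 0, "x": 0, "y": 0, "z": -0.055, "ax": 0, "ay": 0, "az": 0}, {"hand": 40, "x": -0.04, "y": 0, "z": -0.07, "ax": 0, "ay": 0, "az": 0}, {"hand": 75, "x": -0.1, "y": 0, "z": -0.07, "ax": 0, "ay": 0, "az": 0}, {"hand": 75, "x": -0.1452, "y": 0, "z": -0.07, "ax": 0, "ay": 0, "az": 0}, {"hand": 75, "x": -0.1452, "y": 0, "z": -0.07, "ax": 0, "ay": 0, "az": 0}, {"hand": 75, "x": -0.1452, "y": 0, "z": -0.07, "ax": 0, "ay": 0, "az": 0}])

```text
t: 10.78
tool_pos: [0.611, -0.1692, 0.4982]
orientation: [-2.191, -2.25, -0.0]
force: [-0.9, 0.5, -0.2]
opening: 0.0457
gripper_force: 0.0
```

```bash
python3 - <<'E'
from h import *
s=read_state();print(s['tool_pos'],s['opening'])
im,W=cloud("scene"); cv2.imwrite("pics/s2.png",im)
for x,y in((.6113,-.17),(.609,-.0975),(.6073,-.025)):
    w=W.reshape(-1,3); w=w[(np.hypot(w[:,0]-x,w[:,1]-y)<.02)&(w[:,2]<.29)&(w[:,2]>.2)]
    zt=np.percentile(w[:,2],97); t=w[w[:,2]>zt-.004]; print(zt,(t.min(0)+t.max(0))/2)
    b=w[(w[:,2]<.228)]; print(" barrel y",b[:,1].min(),b[:,1].max(),"xmax",b[:,0].max())
go(.6113,-.170,.382,.027)
E
```

```text
[ 0.61104686 -0.16917445  0.49816815] 0.04570192810432643
0.25784135493574184 [ 0.61197374 -0.17040729  0.25653284]
 barrel y -0.18510175182823926 -0.1556844466186814 xmax 0.6276758402922273
0.24592805116144373 [ 0.60860867 -0.09788891  0.24456353]
 barrel y -0.11339262372067703 -0.08327262976415822 xmax 0.6254783100105992
0.24599379647708133 [ 0.60597341 -0.02618558  0.24460441]
 barrel y -0.04137123148985175 -0.011826992925421692 xmax 0.6226953477181569
shift [-0.0015  0.0002  0.1165] turn [-0.0006 -0.0009  0.0008]
```

Heights confirm it: sound discs at 0.246 (home), clogged at 0.258. Opening, then descending to grip the barrel at about 75 mm.

>>> carry_out(targets=[{"hand": 75, "x": -0.001, "y": 0, "z": 0.02, "ax": 0, "ay": 0, "az": 0}, {"hand": 75, "x": -0.001, "y": 0, "z": 0.03, "ax": 0, "ay": 0, "az": 0}, {"hand": 75, "x": -0.001, "y": 0, "z": 0.04, "ax": 0, "ay": 0, "az": 0}, {"hand": 75, "x": -0.001, "y": 0, "z": 0.06, "ax": 0, "ay": 0, "az": 0}, {"hand": 75, "x": -0.001, "y": 0, "z": 0.08, "ax": 0, "ay": 0, "az": 0}, {"hand": 75, "x": -0.001, "y": 0, "z": 0.1, "ax": 0, "ay": 0, "az": 0}, {"hand": 75, "x": -0.001, "y": 0, "z": 0.116, "ax": 0, "ay": 0, "az": 0}, {"hand": 75, "x": -0.001, "y": 0, "z": 0.116, "ax": 0, "ay": 0, "az": 0}])

```text
t: 11.82
tool_pos: [0.6106, -0.1704, 0.3807]
orientation: [-2.189, -2.249, 0.002]
force: [-0.7, -0.9, -0.3]
opening: 0.0693
gripper_force: 0.0
```

>>> carry_out(targets=[{"hand": 20, "x": 0, "y": 0, "z": 0, "ax": 0, "ay": 0, "az": 0}, {"hand": 20, "x": 0, "y": 0, "z": 0, "ax": 0, "ay": 0, "az": 0}, {"hand": 20, "x": 0, "y": 0, "z": 0, "ax": 0, "ay": 0, "az": 0}, {"hand": 20, "x": 0, "y": 0, "z": 0, "ax": 0, "ay": 0, "az": 0}, {"hand": 20, "x": 0, "y": 0, "z": 0, "ax": 0, "ay": 0, "az": 0}, {"hand": 20, "x": 0, "y": 0, "z": 0, "ax": 0, "ay": 0, "az": 0}], newtons=15)

```text
t: 12.58
tool_pos: [0.6111, -0.1706, 0.3832]
orientation: [2.191, 2.251, 0.0]
force: [-0.1, -0.4, 1.6]
opening: 0.0301
gripper_force: 15.0
```

>>> carry_out(targets=[{"hand": 20, "x": 0, "y": 0, "z": -0.02, "ax": 0, "ay": 0, "az": 0}, {"hand": 20, "x": 0, "y": 0, "z": -0.05, "ax": 0, "ay": 0, "az": 0}, {"hand": 20, "x": 0, "y": 0, "z": -0.085, "ax": 0, "ay": 0, "az": 0}, {"hand": 20, "x": 0, "y": 0, "z": -0.12, "ax": 0, "ay": 0, "az": 0}, {"hand": 20, "x": 0, "y": 0, "z": -0.13, "ax": 0, "ay": 0, "az": 0}, {"hand": 20, "x": 0, "y": 0, "z": -0.13, "ax": 0, "ay": 0, "az": 0}])

```text
t: 13.32
tool_pos: [0.6111, -0.1706, 0.5136]
orientation: [2.19, 2.25, 0.001]
force: [-0.1, 0.4, -1.2]
opening: 0.0303
gripper_force: 15.0
```

```bash
python3 - <<'E'
from h import *
s=read_state();print(s['tool_pos'],s['opening'],s['gripper_force'],s['force'])
go(.4975,-.0427,.51,.027)
im,W=cloud("side"); cv2.imwrite("pics/side3.png",im)
from scipy.optimize import least_squares
w=W.reshape(-1,3); t=w[(np.hypot(w[:,0]-.4975,w[:,1]+.0427)<.05)&(w[:,2]>.192)&(w[:,2]<.2)]
r=least_squares(lambda p:np.hypot(t[:,0]-p[0],t[:,1]-p[1])-p[2],[.4975,-.0427,.04],loss="soft_l1",f_scale=.002).x
print("tub",r,len(t),t.min(0),t.max(0))
E
```

```text
[ 0.61105137 -0.170563    0.51364742] 0.030296183689224182 14.971973737701774 [-0.09848084  0.4214067  -1.24307938]
shift [ 0.1309 -0.1101  0.0035] turn [ 0.0012  0.0005 -0.    ]
tub [ 0.49762518 -0.04281809  0.03764153] 316 [ 0.4583006  -0.08449658  0.19200298] [ 0.53728914 -0.00363737  0.19684681]
```

View pics/side3.png

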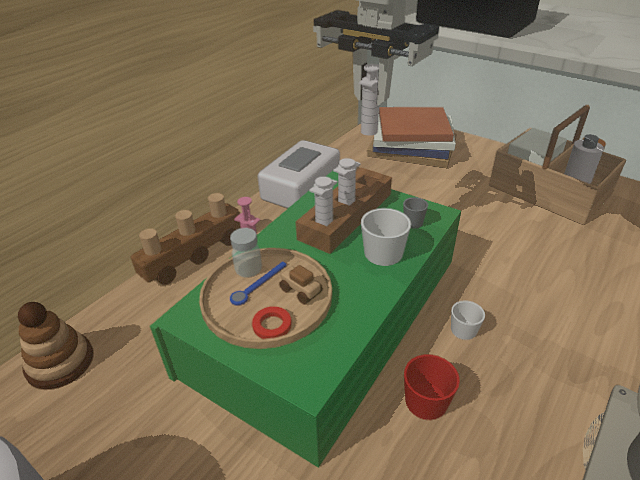

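The clogged syringe hangs upright in the gripper at (370,100), the two sound ones are still in the rack, and the tub at (386,236) is undisturbed. Carrying it over the tub.

>>> carry_out(targets=[{"hand": 20, "x": 0.02, "y": -0.02, "z": 0, "ax": 0, "ay": 0, "az": 0}, {"hand": 20, "x": 0.055, "y": -0.05, "z": 0, "ax": 0, "ay": 0, "az": 0}, {"hand": 20, "x": 0.095, "y": -0.08, "z": 0, "ax": 0, "ay": 0, "az": 0}, {"hand": 20, "x": 0.12, "y": -0.1, "z": 0, "ax": 0, "ay": 0, "az": 0}, {"hand": 20, "x": 0.1305, "y": -0.11, "z": 0, "ax": 0, "ay": 0, "az": 0}, {"hand": 20, "x": 0.1305, "y": -0.11, "z": 0, "ax": 0, "ay": 0, "az": 0}, {"hand": 20, "x": 0.1305, "y": -0.11, "z": 0, "ax": 0, "ay": 0, "az": 0}])

```text
t: 14.25
tool_pos: [0.4981, -0.0438, 0.5123]
orientation: [-2.192, -2.25, 0.001]
force: [0.2, 0.5, -0.6]
opening: 0.0299
gripper_force: 15.0
```

```bash
python3 - <<'E'
from h import *
s=read_state();print(s['tool_pos'],s['opening'])
go(.4977,-.0433,.386,.027)
im,W=cloud("side"); w=W.reshape(-1,3)
b=w[(np.hypot(w[:,0]-.4977,w[:,1]+.0433)<.03)&(w[:,2]>.24)&(w[:,2]<.3)]
print("foot/barrel",b.min(0),b.max(0))
E
```

```text
[ 0.49805044 -0.04375693  0.51231968] 0.029890670556086938
shift [ 0.0005 -0.0002  0.1263] turn [-0.0008  0.0001 -0.0006]
foot/barrel [ 0.48275379 -0.05057421  0.26816773] [ 0.51058112 -0.02544243  0.29996492]
```

>>> carry_out(targets=[{"hand": 20, "x": 0, "y": 0, "z": 0.03, "ax": 0, "ay": 0, "az": 0}, {"hand": 20, "x": 0, "y": 0, "z": 0.06, "ax": 0, "ay": 0, "az": 0}, {"hand": 20, "x": 0, "y": 0, "z": 0.085, "ax": 0, "ay": 0, "az": 0}, {"hand": 20, "x": 0, "y": 0, "z": 0.105, "ax": 0, "ay": 0, "az": 0}, {"hand": 20, "x": 0, "y": 0, "z": 0.118, "ax": 0, "ay": 0, "az": 0}, {"hand": 20, "x": 0, "y": 0, "z": 0.1265, "ax": 0, "ay": 0, "az": 0}, {"hand": 20, "x": 0, "y": 0, "z": 0.1265, "ax": 0, "ay": 0, "az": 0}, {"hand": 20, "x": 0, "y": 0, "z": 0.1265, "ax": 0, "ay": 0, "az": 0}])

```text
t: 15.3
tool_pos: [0.4978, -0.0431, 0.3874]
orientation: [2.19, 2.25, 0.001]
force: [0.0, 0.4, -0.0]
opening: 0.0304
gripper_force: 15.0
```

>>> carry_out(targets=[{"hand": 60, "x": 0, "y": 0, "z": 0, "ax": 0, "ay": 0, "az": 0}, {"hand": 60, "x": 0, "y": 0, "z": 0, "ax": 0, "ay": 0, "az": 0}, {"hand": 60, "x": 0, "y": 0, "z": 0, "ax": 0, "ay": 0, "az": 0}, {"hand": 60, "x": 0, "y": 0, "z": 0, "ax": 0, "ay": 0, "az": 0}, {"hand": 60, "x": 0, "y": 0, "z": 0, "ax": 0, "ay": 0, "az": 0}])

```text
t: 15.92
tool_pos: [0.4976, -0.043, 0.3864]
orientation: [-2.191, -2.251, 0.0]
force: [-0.1, 0.3, 0.2]
opening: 0.0556
gripper_force: 0.0
```

>>> carry_out(targets=[{"hand": 60, "x": 0, "y": 0, "z": -0.02, "ax": 0, "ay": 0, "az": 0}, {"hand": 60, "x": 0, "y": 0, "z": -0.05, "ax": 0, "ay": 0, "az": 0}, {"hand": 60, "x": 0, "y": 0, "z": -0.09, "ax": 0, "ay": 0, "az": 0}, {"hand": 60, "x": 0, "y": 0, "z": -0.13, "ax": 0, "ay": 0, "az": 0}, {"hand": 60, "x": 0, "y": 0, "z": -0.15, "ax": 0, "ay": 0, "az": 0}, {"hand": 60, "x": 0, "y": 0, "z": -0.15, "ax": 0, "ay": 0, "az": 0}, {"hand": 60, "x": 0, "y": 0, "z": -0.15, "ax": 0, "ay": 0, "az": 0}])

```text
t: 16.8
tool_pos: [0.4975, -0.0431, 0.5359]
orientation: [-2.191, -2.251, 0.001]
force: [0.2, 0.2, -0.1]
opening: 0.0556
gripper_force: 0.0
```

```bash
python3 - <<'E'
from h import *
im,W=cloud("side"); cv2.imwrite("pics/side4.png",im); s=read_state(); print(s['tool_pos'],s['t'],s['dq'].round(3))
w=W.reshape(-1,3)
t=w[(np.hypot(w[:,0]-.4977,w[:,1]+.0433)<.05)&(w[:,2]>.2)&(w[:,2]<.3)];print(t[:,2].max())
E
```

```text
[ 0.49744897 -0.04300425  0.53536623] 16.85 [-0.001  0.005  0.01   0.001 -0.001 -0.   ]
0.2532910795703236
```

View pics/side4.png

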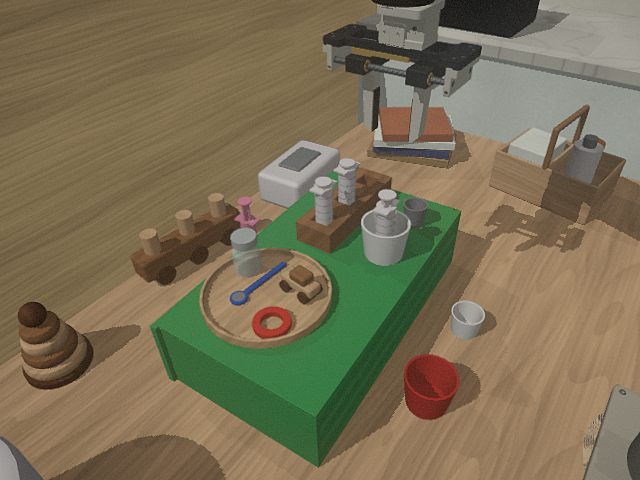

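The syringe stands upright in the tub (387,215), its top at 0.253 as expected. The sound ones are home in the rack at (323,200) and (347,180), and the arm is clear. Handing in.

```bash
python3 -c "
from h import *
print(robot.close_job())"
```

```text
the job is handed in; nothing more can be done
None
```

I tried all three plungers, with readings up to about 8 N. The clogged syringe (at y≈-0.17) now stands in the white tub, the two sound ones are home in the rack, and I handed the job in at about 17 s; no verdict came back.

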